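# Raise a nested slide tray onto its tote's ledges

## Robot

A 6-joint arm with a two-finger parallel gripper is mounted at the origin on the work surface. World frame = base frame: x ahead of the robot, y to its left, z up, the work surface at z = 0. Lengths are in mm, angles in rad, forces in N, time in s.
With the tool pointing down it reaches from about 300 to 775 mm from the base axis. Payload 14.6 kg.
Tool frame: the origin (TCP) lies on the centre line of the jaws, within the pads' length; the fingertips stand 25 mm ahead of it and the grasp point (between the pads) lies 6 mm ahead of it (robot.tips_ahead is the distance from the TCP to the fingertips, in mm); z points along the fingers, y is the line along which they close (so a half turn about z gives the same grasp; the last joint's range is limited). The gripper opens to 94 mm and grips with 3 to 60 N. Pads are 16 mm wide; open, the fingers measure 119 mm over their backs; the gripper's body (75 mm by 177 mm) begins 78 mm behind the grasp point.
Start: joints at [-1.35, 0.3, 1.521, -0, 1.321, -0.067], TCP at [156.107, -527.371, 230.446] pointing down, gripper open.
Joint ranges: [-3.03, 3.03], [-0.79, 2.21], [0.23, 2.52], [-1.04, 4.18], [0, 3.07], [-2.55, 2.55]. Speed limits (rad/s): [2.22, 2.22, 2.57, 3.14, 3.14, 3.14].

## Interface

Orientations are given as a unit quaternion [x, y, z, w].
In Python, from cell import robot gives the robot as it stands.
- The arm moves only by the shell command python3 -m pendant 'ROWS' [OPENING] [FORCE]. ROWS is JSON, a list of rows, each an object of numbers: "tx", "ty", "tz": the shift along the tool's x, y, z in m; "ax", "ay", "az": the turn, a rotation vector about the tool's x, y, z in rad. A call has 1 to 12 rows; each row shifts and turns the commanded pose from where the row before left it, along the tool's axes as they then stand; what a row does not reach is not made up. A row lasts 1/8 s, in which the tool goes at most 62.5 mm and 10.7 degrees, less where a joint would pass 70% of its speed; a pose out of reach is approached as far as the arm can. A call with a gripper value outside its range is refused whole. OPENING is the closure, from 0 (fully open) to 1 (shut), set as the call begins (- or left out, the last holds). The fingers move at their own pace and stop on an object; FORCE is the grip in N (left out, the last holds). Time passes only in rows, so rows that do not move let the fingers close. It gives the time, the measured TCP pose, the force, the opening and the grip force at its end, in the units of the state.
- robot.sense(): the state, without advancing time (a new reading comes with each control period).
- robot.read_camera(name): name is "side" or "top"; returns a dict with "img" (384x512x3 uint8, red, green, blue), "mtx" (3x3 intrinsics, pixels), "cam_to_world" (4x4, takes a point from camera to world coordinates). Camera axes: x right, y down, z forward; pixel columns grow to the right and rows downward; lengths in mm; the calibration is good to about 2 mm. A picture is of the moment at which its call begins. There is no depth.
- robot.sign_off(): hands the job in; it is judged then, once.
The state is a dict: "clock": time; "qpos": joint angles; "qd": joint speeds; "joint_efforts": joint torques, N m; "eef_pos": TCP position; "orientation": TCP orientation; "contact_force": force on the tool from outside, world axes, zero at the start; "torque": the same for the moment, N m; "width": finger opening in mm; "gripper_force": force on a finger pad.
Only numpy, scipy, OpenCV 4.12 (cv2) and the standard library are available. Lean on these libraries where they do the work, as an engineer would, in place of code of your own. Each camera call takes 0.05 s, during which the arm holds its last target. There are 200 camera calls.

## Task

The white slide tray with the orange grip is nested down inside its grey tote. Lift it out by the grip, turn it half a turn and set it back centred on the same tote, so that it stands level on the ledges with its red end over the tote's plain end, leaving room beneath. Set it down rather than dropping it, let go, and leave the tray with the green grip where it is.

Things in the scene. Friction and masses are not known exactly. Their poses are not given: they have to be found in the camera images.
- orange_grip (a point): Centre of the orange grip of the tray to turn: upright block 24 x 24 mm, 38 mm high, sides along the tray's axes, on a 14 mm square stem in the middle of a loose white tray (0.25 to 0.5 kg, balanced). This point is 107 mm above the tray's underside, 67 mm above its walls. x points to the tray's red end, z up.
- orange_red_end (a point): Middle of the top edge of the red end wall of the orange-grip tray, 96 mm from its middle along its x, 40 mm above its underside; same axes as the grip. The tray is 196 mm long (x), 96 mm wide (y). On each long side two feet, 16 mm long, flush with the underside, reach to 67 mm from the middle, centred at x = +65 and -25 mm.
- orange_tote: Grey tote holding that tray: 220 (x) x 152 (y) x 70 mm high, fixed. Origin: centre of underside; x to its red end. Floor 5 mm up; mouth 108 mm wide. Ledges: flat tops of the long sides, 22 mm wide, 70 mm up, with 28 mm slots at x = +65 and -25 mm. Red ends together, feet enter the slots and it nests (underside 5 mm up, 5 mm play); half turned, feet rest on the ledges (underside 70 mm up).
- green_grip (a point): Centre of the green grip of a second, otherwise identical tray, nested in a second identical tote: not to be disturbed.
There are look-alikes about, which are no part of the job. What is shaped like the part that bears orange_grip but turquoise is not meant.

How it is judged (in metres and radians):
At the end, for the whole second after the job is handed in: The orange-grip tray is let go and still on its own tote's ledges: red end over the tote's plain end (axes within 11 degrees), middle within 16 mm of the tote's, level within 3 degrees, underside 70 mm up (within 6 mm); the green-grip tray within 20 mm of its start (horizontal distance between orange_grip and orange_tote below 0.016 m and x of orange_red_end in the frame of orange_tote below -0.06 m and angle between the x axis of orange_grip and the x axis of orange_tote, either way round below 0.2 rad and z of orange_grip in the frame of orange_tote between 0.171 and 0.183 m and angle between orange_grip's own z axis and vertical below 0.06 rad and distance of green_grip from where it was at the start of the episode below 0.02 m); the robot touches nothing.
It fails at once if the tray with the green grip is moved more than 20 mm (distance of green_grip from where it was at the start of the episode above 0.02 m).
It fails at once if the orange-grip tray is let go more than 25 mm above its resting place on the ledges (z of orange_grip in the frame of orange_tote above 0.202 m and contact force between the fingers and anything else below 0.05 N).
It also fails if it takes over 43 s, if anything falls off the work surface, if the arm or the gripper's body presses on something with over 40 N, if the wrist force passes 120 N, or if a joint passes its speed limit or range.

## Working session

There is one attempt and no reset: what is moved stays moved. The work goes in short steps, Python scripts to look and compute and a shell command to move; the robot and the scene stay as the last step left them, time stands still between calls to the robot, and variables do not carry over. Pictures are saved under pics/ and viewed, at most 10 in all, crops included, and the job is handed in when it is done.

```bash
mkdir -p pics; ls; python3 - <<'E'
from cell import robot
import cv2,numpy as np
for n in("side","top"):
    c=robot.read_camera(n); cv2.imwrite(f"pics/{n}0.png",c["img"][:,:,::-1]); np.savez(f"{n}0.npz",**c)
    print(n,c["mtx"].round(1).tolist(),c["cam_to_world"].round(3).tolist())
s=robot.sense();print(s)
E
```

```text
pics
side [[366.1, 0.0, 252.0], [0.0, 366.1, 192.2], [0.0, 0.0, 1.0]] [[0.973, -0.173, 0.154, 324.995], [-0.231, -0.74, 0.632, -559.181], [0.005, -0.65, -0.76, 705.354], [0.0, 0.0, 0.0, 1.0]]
top [[488.7, 0.0, 261.1], [0.0, 488.7, 186.8], [0.0, 0.0, 1.0]] [[-0.006, -0.998, 0.06, 384.583], [-1.0, 0.007, 0.018, -49.755], [-0.018, -0.06, -0.998, 1360.182], [0.0, 0.0, 0.0, 1.0]]
{'clock': 0.1, 'qpos': array([-1.34964335e+00,  3.00417066e-01,  1.52150692e+00,  9.32896056e-06,
        1.32071373e+00, -6.66285641e-02]), 'qd': array([ 1.69137114e-04, -4.37090561e-04, -1.12342228e-03,  1.12472479e-05,
        5.51460654e-04,  1.56290683e-03]), 'joint_efforts': array([ 2.00384588e-03, -5.32635927e+01, -3.53280866e+01,  7.09961937e-02,
        2.34805467e-02, -6.08176993e-05]), 'eef_pos': array([ 156.04253023, -527.18243189,  229.94733246]), 'orientation': array([ 9.89665603e-01,  1.43393585e-01, -3.58263345e-05, -5.21319465e-04]), 'contact_force': array([-0.15657366,  0.07589309, -0.4063728 ]), 'torque': array([-0.00664292,  0.02046091, -0.01637418]), 'gripper_force': 0.0, 'width': 94.12664596055879}
```

View pics/side0.png

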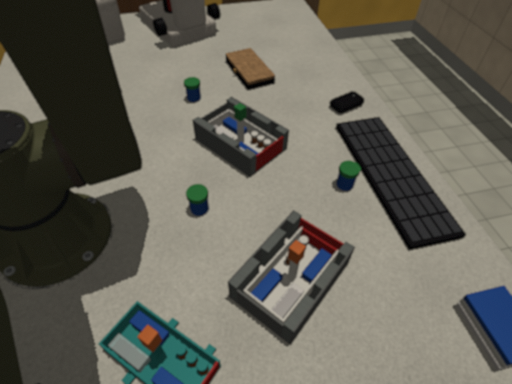

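View pics/top0.png

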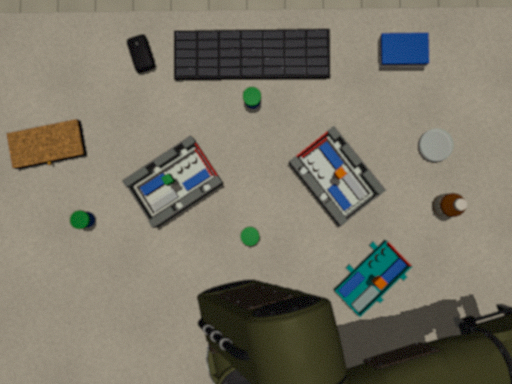

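The side view shows the orange grip at about (297,250), with its tote around (290,275) and the red end to the upper right. In the top view the grip is at (340,173), the tote's corners are near (335,128), (289,165), (340,224) and (384,188), and the red end is at upper left. The turquoise decoy is at (375,280) and the green tray at (170,180).

```bash
cat > h.py <<'E'
import numpy as np,cv2
def ray(c,uv):
    T=c["cam_to_world"];d=T[:3,:3]@np.linalg.inv(c["mtx"])@np.array([uv[0],uv[1],1.]);return T[:3,3],d
def onz(c,uv,z):
    o,d=ray(c,uv);return o+d*(z-o[2])/d[2]
def proj(c,p):
    T=c["cam_to_world"];q=T[:3,:3].T@(np.array(p)-T[:3,3]);q=c["mtx"]@q;return q[:2]/q[2]
def tri(c1,a,c2,b):
    A=np.zeros((3,3));v=np.zeros(3)
    for c,u in((c1,a),(c2,b)):
        o,d=ray(c,u);d=d/np.linalg.norm(d);P=np.eye(3)-np.outer(d,d);A+=P;v+=P@o
    return np.linalg.solve(A,v)
def orange(c,near):
    h=cv2.cvtColor(c["img"],cv2.COLOR_RGB2HSV);m=cv2.inRange(h,(5,150,110),(16,255,255))
    n,l,s,ce=cv2.connectedComponentsWithStats(m)
    k=min([i for i in range(1,n) if s[i,4]>15],key=lambda i:np.linalg.norm(ce[i]-near));return ce[k],s[k]
E
python3 - <<'E'
from h import *
t=dict(np.load("top0.npz"));s=dict(np.load("side0.npz"))
a,sa=orange(t,(340,173));b,sb=orange(s,(297,250));print(a,sa,b,sb,tri(t,a,s,b),onz(t,a,122))
x=cv2.resize(t["img"][110:235,275:400],None,fx=4.7,fy=4.7,interpolation=2)[:,:,::-1]
cv2.imwrite("pics/c1.png",x)
x=cv2.resize(s["img"][205:350,215:365],None,fx=4,fy=4,interpolation=2)[:,:,::-1]
cv2.imwrite("pics/c2.png",x)
E
```

```text
[339.92 172.48] [335 167  11  12  75] [297.18656716 247.30597015] [290 241  15  14 134] [ 493.05223279 -227.10109148  126.17955069] [ 494.0393573  -227.88449615  122.        ]
```

View pics/c1.png

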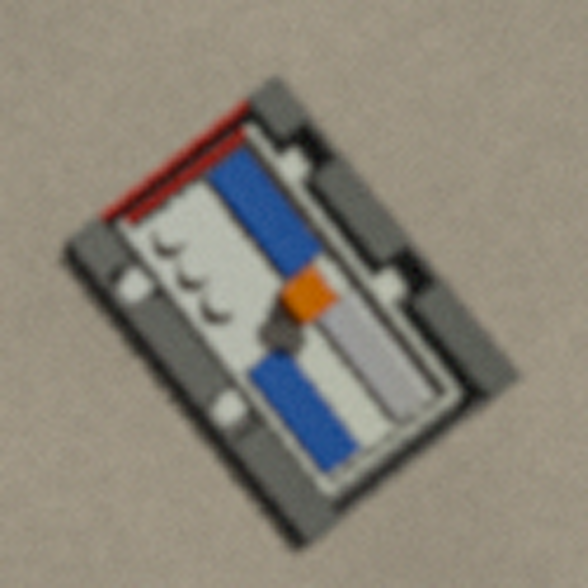

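View pics/c2.png

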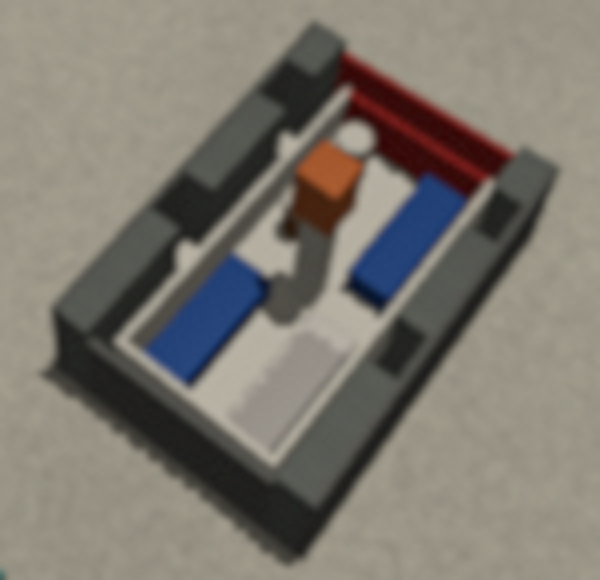

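The crops show the top corners of the tote's ledges clearly in both views. I'll triangulate those corners and the centre of the grip's top face.

```bash
python3 - <<'E'
from h import *
t=dict(np.load("top0.npz"));s=dict(np.load("side0.npz"))
T=lambda p:((np.array(p)+.5)/4.7-.5)+[275,110]
S=lambda p:((np.array(p)+.5)/4-.5)+[215,205]
tp=dict(A=(278,78),B=(520,376),C=(300,538),D=(66,242));sp=dict(A=(557,168),B=(320,505),C=(55,310),D=(318,22))
P={}
for k in"ABCD":
    a=onz(t,T(tp[k]),70)[:2];b=onz(s,S(sp[k]),70)[:2];P[k]=(a,b);print(k,a.round(1),b.round(1),tri(t,T(tp[k]),s,S(sp[k])).round(1))
for i in(0,1):
    q={k:P[k][i] for k in P};c=sum(q.values())/4;d=q["A"]+q["D"]-q["B"]-q["C"];print("centre",c.round(1),"yaw",np.arctan2(d[1],d[0]).round(3))
    e=q["A"]+q["B"]-q["C"]-q["D"];print(np.arctan2(e[1],e[0]).round(3),np.linalg.norm(d)/2,np.linalg.norm(e)/2)
# grip top face z=131
print(onz(t,T((310,291)),131),onz(s,S((329,170)),131))
# tray red-end / plain end wall top midpoints z=45
for k,a in(("red inner",(186,178)),("plain",(395,440))):print(k,onz(t,T(a),45).round(1))
E
```

```text
A [ 622.2 -220.9] [ 621.2 -219.5] [ 621.2 -220.5   71.5]
B [ 452.5 -353.6] [ 452.3 -354.3] [ 452.6 -353.9   68.9]
C [ 362.7 -229.4] [ 358.5 -238.2] [ 360.9 -231.2   55.7]
D [ 529.9 -100.3] [ 531.5 -102.4] [ 531.2 -100.7   67.8]
centre [ 491.8 -226.1] yaw 0.661
-0.932 213.2913764721208 152.55720030035178
centre [ 490.9 -228.6] yaw 0.669
-0.904 218.0055264904387 148.35241624525185
[ 495.65336346 -228.24337894  131.        ] [ 490.58902034 -229.24117782  131.        ]
red inner [ 569.2 -170.6   45. ]
plain [ 417.8 -287.8   45. ]
```

```bash
cat >> h.py <<'E'
from scipy.spatial.transform import Rotation as R
def to(s,p,yaw):
    r=R.from_quat(s["orientation"]);g=R.from_matrix([[np.cos(yaw),np.sin(yaw),0],[np.sin(yaw),-np.cos(yaw),0],[0,0,-1]])
    print("shift mm",r.inv().apply(np.array(p)-s["eef_pos"]).round(1),"turn",(r.inv()*g).as_rotvec().round(4),"j6",s["qpos"][5].round(2),"clk",s["clock"])
E
python3 -m pendant '[{"tx":0.0453,"ty":-0.0212},{"tx":0.0453,"ty":-0.0212},{"tx":0.0453,"ty":-0.0212},{"tx":0.0453,"ty":-0.0212},{"tx":0.0453,"ty":-0.0212},{"tx":0.0453,"ty":-0.0212},{"tx":0.0453,"ty":-0.0212},{"tx":0.0453,"ty":-0.0212},{"tx":0.0453,"ty":-0.0212},{},{}]' 0
python3 -m pendant '[{"az":0.171},{"az":0.171},{"az":0.171},{"az":0.171},{"az":0.171},{"az":0.171},{"az":0.171},{},{}]'
python3 - <<'E'
from h import *
from cell import robot
to(robot.sense(),(493,-228.5,116),-0.911)
E
```

```text
shift mm [ 407.9 -190.6  114.2] turn [-1.0000e-03  6.0000e-04  1.1988e+00] j6 -0.07 clk 0.1invalid input at $[0]: expected keys tx, ty, tz, ax, ay, az
invalid input at $[0]: expected keys tx, ty, tz, ax, ay, az
```

```bash

python3 -m pendant '[{"tx":0.0453,"ty":-0.0212,"tz":0,"ax":0,"ay":0,"az":0},{"tx":0.0453,"ty":-0.0212,"tz":0,"ax":0,"ay":0,"az":0},{"tx":0.0453,"ty":-0.0212,"tz":0,"ax":0,"ay":0,"az":0},{"tx":0.0453,"ty":-0.0212,"tz":0,"ax":0,"ay":0,"az":0},{"tx":0.0453,"ty":-0.0212,"tz":0,"ax":0,"ay":0,"az":0},{"tx":0.0453,"ty":-0.0212,"tz":0,"ax":0,"ay":0,"az":0},{"tx":0.0453,"ty":-0.0212,"tz":0,"ax":0,"ay":0,"az":0},{"tx":0.0453,"ty":-0.0212,"tz":0,"ax":0,"ay":0,"az":0},{"tx":0.0453,"ty":-0.0212,"tz":0,"ax":0,"ay":0,"az":0},{"tx":0,"ty":0,"tz":0,"ax":0,"ay":0,"az":0},{"tx":0,"ty":0,"tz":0,"ax":0,"ay":0,"az":0}]' 0
python3 -m pendant '[{"tx":0,"ty":0,"tz":0,"ax":0,"ay":0,"az":0.171},{"tx":0,"ty":0,"tz":0,"ax":0,"ay":0,"az":0.171},{"tx":0,"ty":0,"tz":0,"ax":0,"ay":0,"az":0.171},{"tx":0,"ty":0,"tz":0,"ax":0,"ay":0,"az":0.171},{"tx":0,"ty":0,"tz":0,"ax":0,"ay":0,"az":0.171},{"tx":0,"ty":0,"tz":0,"ax":0,"ay":0,"az":0.171},{"tx":0,"ty":0,"tz":0,"ax":0,"ay":0,"az":0.171},{"tx":0,"ty":0,"tz":0,"ax":0,"ay":0,"az":0},{"tx":0,"ty":0,"tz":0,"ax":0,"ay":0,"az":0}]'
python3 - <<'E'
from h import *
from cell import robot
to(robot.sense(),(493,-228.5,116),-0.911)
E
```

```text
clock: 1.48
eef_pos: [492.5, -228.9, 230.1]
orientation: [0.99, 0.144, -0.0, -0.0]
contact_force: [-0.0, -1.0, -0.1]
width: 94.3
gripper_force: 0.0
clock: 2.6
eef_pos: [492.5, -229.2, 230.5]
orientation: [0.899, -0.438, 0.0, 0.0]
contact_force: [-0.4, 0.0, -0.0]
width: 94.2
gripper_force: 0.0
shift mm [ -0.2  -0.9 114.5] turn [ 0.     -0.      0.0048] j6 1.97 clk 2.6
```

```bash

python3 -m pendant '[{"tx":0,"ty":0,"tz":0.023,"ax":0,"ay":0,"az":0.005},{"tx":0,"ty":0,"tz":0.023,"ax":0,"ay":0,"az":0},{"tx":0,"ty":0,"tz":0.023,"ax":0,"ay":0,"az":0},{"tx":0,"ty":0,"tz":0.023,"ax":0,"ay":0,"az":0},{"tx":0,"ty":-0.001,"tz":0.022,"ax":0,"ay":0,"az":0},{"tx":0,"ty":0,"tz":0,"ax":0,"ay":0,"az":0},{"tx":0,"ty":0,"tz":0,"ax":0,"ay":0,"az":0}]'
python3 -m pendant '[{"tx":0,"ty":0,"tz":0,"ax":0,"ay":0,"az":0},{"tx":0,"ty":0,"tz":0,"ax":0,"ay":0,"az":0},{"tx":0,"ty":0,"tz":0,"ax":0,"ay":0,"az":0},{"tx":0,"ty":0,"tz":0,"ax":0,"ay":0,"az":0},{"tx":0,"ty":0,"tz":0,"ax":0,"ay":0,"az":0},{"tx":0,"ty":0,"tz":0,"ax":0,"ay":0,"az":0},{"tx":0,"ty":0,"tz":0,"ax":0,"ay":0,"az":0},{"tx":0,"ty":0,"tz":0,"ax":0,"ay":0,"az":0}]' 1 40
python3 - <<'E'
from h import *
from cell import robot
c=robot.read_camera("side")
cv2.imwrite("pics/s1.png",cv2.resize(c["img"][120:370,150:420],None,fx=2.2,fy=2.2,interpolation=2)[:,:,::-1])
E
```

```text
clock: 3.48
eef_pos: [494.0, -228.4, 117.4]
orientation: [0.898, -0.441, 0.001, 0.0]
contact_force: [0.5, 0.3, 0.6]
width: 94.5
gripper_force: 0.0
clock: 4.47
eef_pos: [493.6, -228.1, 116.4]
orientation: [0.897, -0.441, -0.0, 0.0]
contact_force: [-0.1, -0.7, 0.4]
width: 23.7
gripper_force: 40.0
```

View pics/s1.png

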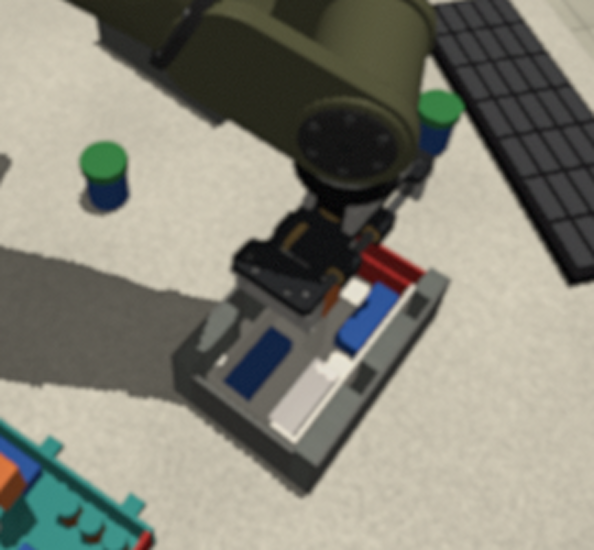

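The fingers have closed on the grip: opening 23.7 mm, orange just visible at (330,295) between them. I'll lift it straight up.

```bash

python3 -m pendant '[{"tx":0,"ty":0,"tz":-0.005,"ax":0,"ay":0,"az":0},{"tx":0,"ty":0,"tz":-0.01,"ax":0,"ay":0,"az":0},{"tx":0,"ty":0,"tz":-0.015,"ax":0,"ay":0,"az":0},{"tx":0,"ty":0,"tz":-0.015,"ax":0,"ay":0,"az":0}]' 1 50
python3 -m pendant '[{"tx":0,"ty":0,"tz":-0.015,"ax":0,"ay":0,"az":0},{"tx":0,"ty":0,"tz":-0.015,"ax":0,"ay":0,"az":0},{"tx":0,"ty":0,"tz":-0.015,"ax":0,"ay":0,"az":0},{"tx":0,"ty":0,"tz":-0.015,"ax":0,"ay":0,"az":0},{"tx":0,"ty":0,"tz":-0.015,"ax":0,"ay":0,"az":0},{"tx":0,"ty":0,"tz":-0.005,"ax":0,"ay":0,"az":0},{"tx":0,"ty":0,"tz":0,"ax":0,"ay":0,"az":0},{"tx":0,"ty":0,"tz":0,"ax":0,"ay":0,"az":0}]'
python3 - <<'E'
from h import *
from cell import robot
c=robot.read_camera("side");np.savez("s2.npz",**c)
cv2.imwrite("pics/s2.png",cv2.resize(c["img"][120:370,150:420],None,fx=2.2,fy=2.2,interpolation=2)[:,:,::-1])
s=robot.sense();print(s["contact_force"],s["torque"],s["qpos"])
to(s,(491.7,-227.5,230),2.231)
E
```

```text
clock: 5.03
eef_pos: [493.8, -228.1, 162.9]
orientation: [0.897, -0.441, 0.0, 0.0]
contact_force: [-1.0, 0.1, -2.8]
width: 24.0
gripper_force: 50.0
clock: 6.02
eef_pos: [493.5, -228.0, 240.8]
orientation: [0.897, -0.441, -0.001, -0.0]
contact_force: [1.0, -0.6, -3.2]
width: 23.7
gripper_force: 50.0
[-0.34919136 -0.02372175 -2.9798354 ] [ 0.0566132  -0.03679157 -0.0199659 ] [-5.00164967e-01  2.78249704e-01  1.52434446e+00  1.65434036e-05
  1.34004950e+00  1.98485417e+00]
shift mm [-1.5  1.1 10.8] turn [ 1.500e-03 -6.000e-04  3.138e+00] j6 1.98 clk 6.075
```

View pics/s2.png

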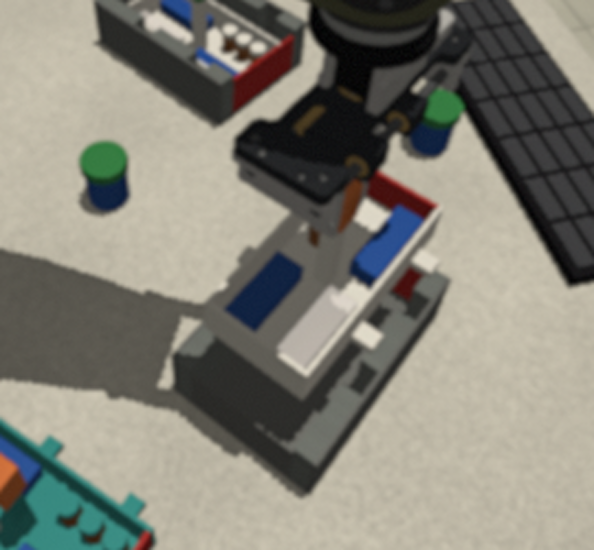

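The tray hangs level above the tote, with its feet clear at (425,262) and (367,335), and its red end still over the tote's red end. Next is the half turn.

```bash

python3 -m pendant '[{"tx":0,"ty":0,"tz":0,"ax":0,"ay":0,"az":-0.07},{"tx":0,"ty":0,"tz":0,"ax":0,"ay":0,"az":-0.15},{"tx":0,"ty":0,"tz":0,"ax":0,"ay":0,"az":-0.15},{"tx":0,"ty":0,"tz":0,"ax":0,"ay":0,"az":-0.15},{"tx":0,"ty":0,"tz":0,"ax":0,"ay":0,"az":-0.15},{"tx":0,"ty":0,"tz":0,"ax":0,"ay":0,"az":-0.15},{"tx":0,"ty":0,"tz":0,"ax":0,"ay":0,"az":-0.15},{"tx":0,"ty":0,"tz":0,"ax":0,"ay":0,"az":-0.15},{"tx":0,"ty":0,"tz":0,"ax":0,"ay":0,"az":-0.15},{"tx":0,"ty":0,"tz":0,"ax":0,"ay":0,"az":-0.15},{"tx":0,"ty":0,"tz":0,"ax":0,"ay":0,"az":-0.15}]'
python3 -m pendant '[{"tx":0,"ty":0,"tz":0,"ax":0,"ay":0,"az":-0.15},{"tx":0,"ty":0,"tz":0,"ax":0,"ay":0,"az":-0.15},{"tx":0,"ty":0,"tz":0,"ax":0,"ay":0,"az":-0.15},{"tx":0,"ty":0,"tz":0,"ax":0,"ay":0,"az":-0.15},{"tx":0,"ty":0,"tz":0,"ax":0,"ay":0,"az":-0.15},{"tx":0,"ty":0,"tz":0,"ax":0,"ay":0,"az":-0.15},{"tx":0,"ty":0,"tz":0,"ax":0,"ay":0,"az":-0.15},{"tx":0,"ty":0,"tz":0,"ax":0,"ay":0,"az":-0.15},{"tx":0,"ty":0,"tz":0,"ax":0,"ay":0,"az":-0.15},{"tx":0,"ty":0,"tz":0,"ax":0,"ay":0,"az":-0.15},{"tx":0,"ty":0,"tz":0,"ax":0,"ay":0,"az":-0.07},{"tx":0,"ty":0,"tz":0,"ax":0,"ay":0,"az":0}]'
python3 -m pendant '[{"tx":0,"ty":0,"tz":0,"ax":0,"ay":0,"az":0},{"tx":0,"ty":0,"tz":0,"ax":0,"ay":0,"az":0}]'
python3 - <<'E'
from h import *
from cell import robot
c=robot.read_camera("side");np.savez("s3.npz",**c)
cv2.imwrite("pics/s3.png",cv2.resize(c["img"][120:370,150:420],None,fx=2.2,fy=2.2,interpolation=2)[:,:,::-1])
s=robot.sense();print(s["contact_force"],s["torque"],s["qpos"])
to(s,(491.7,-227.5,181),2.231)
E
```

```text
clock: 7.45
eef_pos: [493.6, -228.0, 240.9]
orientation: [0.946, 0.324, -0.0, -0.0]
contact_force: [-0.6, -0.4, -3.1]
width: 23.7
gripper_force: 50.0
clock: 8.95
eef_pos: [493.6, -228.0, 241.1]
orientation: [0.442, 0.897, 0.0, -0.0]
contact_force: [-0.5, -0.6, -2.5]
width: 23.7
gripper_force: 50.0
clock: 9.2
eef_pos: [493.7, -228.1, 241.4]
orientation: [0.442, 0.897, 0.0, -0.0]
contact_force: [0.6, -1.3, -3.1]
width: 23.8
gripper_force: 50.0
[-0.08368709 -0.25698555 -2.5060859 ] [-0.02057182 -0.09817249  0.01637026] [-5.00141947e-01  2.77697644e-01  1.52369165e+00  2.61640271e-06
  1.34020910e+00 -1.15440753e+00]
shift mm [ 1.7 -1.2 60.4] turn [ 0.     -0.     -0.0059] j6 -1.15 clk 9.25
```

View pics/s3.png

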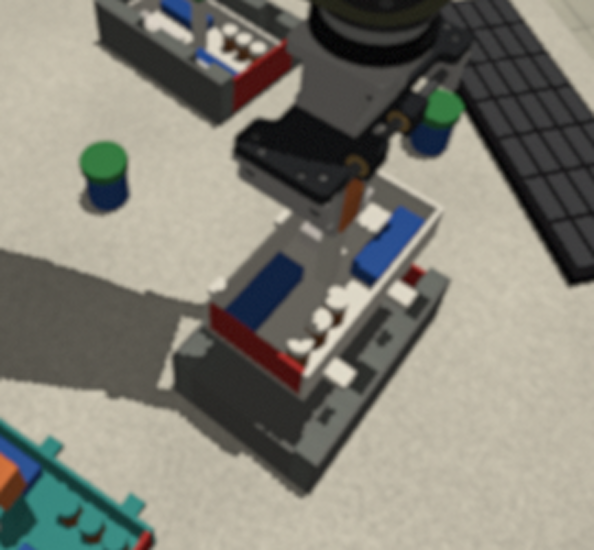

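The tray is turned: the red end is now at (255,345), over the tote's plain end, and the tray is level. I'll lower it gently.

```bash

python3 -m pendant '[{"tx":0.002,"ty":-0.001,"tz":0.01,"ax":0,"ay":0,"az":-0.006},{"tx":0,"ty":0,"tz":0.015,"ax":0,"ay":0,"az":0},{"tx":0,"ty":0,"tz":0.015,"ax":0,"ay":0,"az":0},{"tx":0,"ty":0,"tz":0.01,"ax":0,"ay":0,"az":0},{"tx":0,"ty":0,"tz":0.004,"ax":0,"ay":0,"az":0},{"tx":0,"ty":0,"tz":0,"ax":0,"ay":0,"az":0},{"tx":0,"ty":0,"tz":0,"ax":0,"ay":0,"az":0}]'
python3 -m pendant '[{"tx":0,"ty":0,"tz":0.001,"ax":0,"ay":0,"az":0},{"tx":0,"ty":0,"tz":0.001,"ax":0,"ay":0,"az":0},{"tx":0,"ty":0,"tz":0.001,"ax":0,"ay":0,"az":0},{"tx":0,"ty":0,"tz":0.001,"ax":0,"ay":0,"az":0},{"tx":0,"ty":0,"tz":0,"ax":0,"ay":0,"az":0}]'
```

```text
clock: 10.12
eef_pos: [491.9, -227.2, 187.9]
orientation: [0.439, 0.898, -0.0, 0.0]
contact_force: [-0.6, -0.2, -3.1]
width: 23.7
gripper_force: 50.0
clock: 10.75
eef_pos: [491.7, -227.1, 183.4]
orientation: [0.439, 0.898, 0.0, -0.0]
contact_force: [0.0, 0.6, -3.9]
width: 23.5
gripper_force: 50.0
```

```bash

python3 -m pendant '[{"tx":0,"ty":0,"tz":0.001,"ax":0,"ay":0,"az":0},{"tx":0,"ty":0,"tz":0.001,"ax":0,"ay":0,"az":0},{"tx":0,"ty":0,"tz":0,"ax":0,"ay":0,"az":0}]'
python3 -m pendant '[{"tx":0,"ty":0,"tz":0.0005,"ax":0,"ay":0,"az":0},{"tx":0,"ty":0,"tz":0,"ax":0,"ay":0,"az":0},{"tx":0,"ty":0,"tz":0,"ax":0,"ay":0,"az":0}]'
python3 - <<'E'
from h import *
from cell import robot
c=robot.read_camera("side")
cv2.imwrite("pics/s4.png",cv2.resize(c["img"][180:370,180:400],None,fx=2.6,fy=2.6,interpolation=2)[:,:,::-1])
E
```

```text
clock: 11.12
eef_pos: [491.7, -227.1, 181.5]
orientation: [0.439, 0.898, -0.0, 0.0]
contact_force: [-0.2, 0.3, -1.4]
width: 23.9
gripper_force: 50.0
clock: 11.5
eef_pos: [491.7, -227.1, 181.4]
orientation: [0.439, 0.898, -0.0, 0.0]
contact_force: [-3.7, 2.2, 6.5]
width: 23.9
gripper_force: 50.0
```

View pics/s4.png

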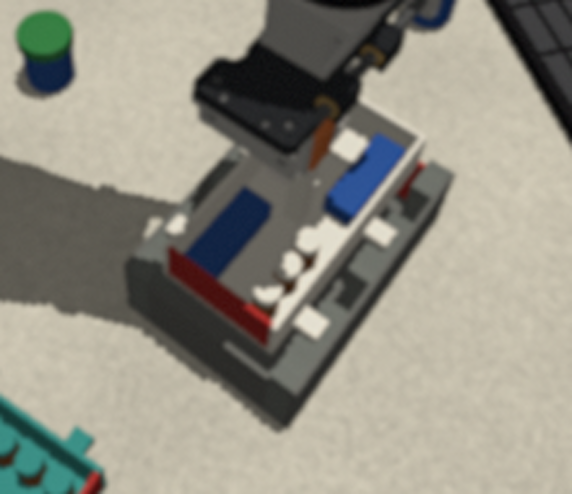

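The feet now rest on the ledge at (380,232) and (312,322), and the contact force has risen to about +6.5 N, so the tray is standing on the tote. I'll release and retreat straight up.

```bash

python3 -m pendant '[{"tx":0,"ty":0,"tz":0,"ax":0,"ay":0,"az":0},{"tx":0,"ty":0,"tz":0,"ax":0,"ay":0,"az":0},{"tx":0,"ty":0,"tz":0,"ax":0,"ay":0,"az":0},{"tx":0,"ty":0,"tz":0,"ax":0,"ay":0,"az":0},{"tx":0,"ty":0,"tz":0,"ax":0,"ay":0,"az":0},{"tx":0,"ty":0,"tz":0,"ax":0,"ay":0,"az":0},{"tx":0,"ty":0,"tz":0,"ax":0,"ay":0,"az":0},{"tx":0,"ty":0,"tz":0,"ax":0,"ay":0,"az":0}]' 0
python3 -m pendant '[{"tx":0,"ty":0,"tz":-0.01,"ax":0,"ay":0,"az":0},{"tx":0,"ty":0,"tz":-0.02,"ax":0,"ay":0,"az":0},{"tx":0,"ty":0,"tz":-0.03,"ax":0,"ay":0,"az":0},{"tx":0,"ty":0,"tz":-0.03,"ax":0,"ay":0,"az":0},{"tx":0,"ty":0,"tz":-0.03,"ax":0,"ay":0,"az":0},{"tx":0,"ty":0,"tz":-0.02,"ax":0,"ay":0,"az":0},{"tx":0,"ty":0,"tz":0,"ax":0,"ay":0,"az":0},{"tx":0,"ty":0,"tz":0,"ax":0,"ay":0,"az":0}]'
python3 - <<'E'
from h import *
from cell import robot
c=robot.read_camera("side")
cv2.imwrite("pics/s5.png",cv2.resize(c["img"][180:370,180:400],None,fx=2.6,fy=2.6,interpolation=2)[:,:,::-1])
b,s=orange(c,(300,230));print(b,s,onz(c,b,191))
E
```

```text
clock: 12.55
eef_pos: [491.7, -227.1, 180.9]
orientation: [0.439, 0.898, -0.0, 0.0]
contact_force: [-0.4, 0.9, -0.4]
width: 94.0
gripper_force: 0.0
clock: 13.55
eef_pos: [491.5, -227.0, 320.2]
orientation: [0.439, 0.898, 0.0, -0.001]
contact_force: [0.4, -1.0, 0.4]
width: 93.9
gripper_force: 0.0
[298.78947368 222.        ] [297 220   5   5  19] [ 492.16807211 -216.07025124  191.        ]
```

View pics/s5.png

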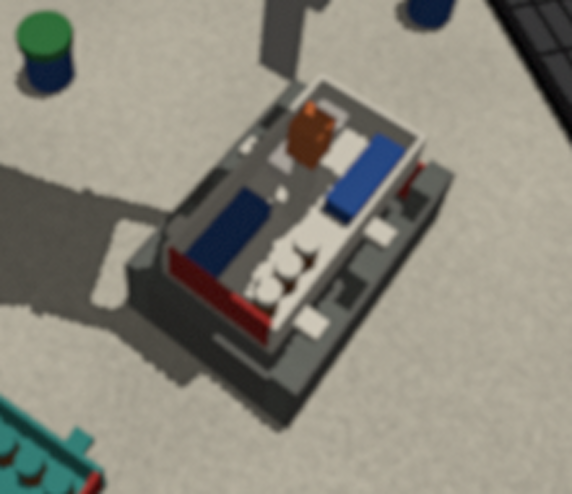

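The tray stands level and free on the ledges, with the grip at (311,135), the red end at (218,295) over the plain end, and the feet on top of the ledges. The gripper is well clear, so I'm handing it in.

```bash
python3 -c "
from cell import robot
print(robot.sign_off())"
```

```text
the job is handed in; nothing more can be done
None
```

I turned the orange-grip tray half a turn, set it down gently on its tote's ledges with its red end over the plain end, and let go; the job is handed in at about 13.6 s, and no verdict was returned.

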